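Spring check of a kinematic tilt mount

TASK

Check the springs of the mirror's tilt mount with a fingertip: press the red knob straight down until the red pointer stands on the green mark of its scale, keep it there for about a second, then let the plate spring back up. Then do the same with the blue knob and the blue pointer. Do not push a pointer past its mark, do not touch the mirror, and grasp, lift or shift nothing.

Things in the scene. Friction and masses are not known exactly. Their poses are not given: they have to be found in the camera images.
- mount: Tilt mount fixed to the bench: aluminium base 150 x 150 x 12 mm; origin under its centre on the bench top, z up. Above it a level grey plate 140 x 140 mm, 61 to 71 mm up, held by springs. In the mount's frame (mm): ball pivot at (55, -55), red knob (-55, -55), blue knob (55, 55), bare corner (-55, 55; pressing it tips both ways), white scales 34 wide, 84 high at (-45, -94) and (65, 94), facing -x.
- tilt_red (a joint): Tilt of the plate (rad) when the red knob is pressed: 0 level, grows as the red knob sinks, stop at 0.26. Axis level, through pivot and blue knob, 110 mm from the red knob and from the red pointer: both sink by 110 mm x sin(angle). The knob starts to move at about 2.5 N and needs about 7.5 N for 20 mm; it returns to 0 by itself.
- tilt_blue (a joint): Tilt of the plate (rad) when the blue knob is pressed: 0 level, grows as the blue knob sinks, stop at 0.26. Axis level, through pivot and red knob, 110 mm from the blue knob (sinks 110 mm x sin(angle)) and 152 mm from the blue pointer's tip (sinks 152 mm x sin(angle), 1.38 times as far as the knob). Starts at about 2.5 N, about 6 N for 20 mm of pointer travel; it returns to 0 by itself.
- red_knob_top (a point): Top of the red domed knob, where it is pressed: 25 mm across, 14 mm high, its top 85 mm above the bench when level.
- blue_knob_top (a point): Top of the blue domed knob, where it is pressed: 25 mm across, 14 mm high, its top 85 mm above the bench when level.
- red_pointer (a point): Tip of the red pointer, which sticks out sideways from the plate beside the red knob (42 mm from the knob's axis, to the mount's -y), in front of its scale; 66 mm above the bench when level.
- blue_pointer (a point): Tip of the blue pointer, which sticks out sideways from the plate beside the blue knob (42 mm from the knob's axis, to the mount's +y), in front of its scale; 66 mm above the bench when level.
- red_mark: Green mark across the white scale behind the red pointer: bar 6 mm high, 38 mm wide, fixed; origin at its mid-height on the scale's face, z up; 9 to 20 mm below the pointer's rest height. The pointer stands on the mark when its tip is as high as the bar (within 3 mm of its mid-height).
- blue_mark: Green mark across the white scale behind the blue pointer: bar 6 mm high, 38 mm wide, fixed; origin at its mid-height on the scale's face, z up; 9 to 20 mm below the pointer's rest height. The pointer stands on the mark when its tip is as high as the bar (within 3 mm of its mid-height).
- mirror: Round mirror, 60 mm across, on the middle of the plate; origin at the centre of its underside, its face 78 mm above the bench when level. Not to be touched.
- vial_green: Loose glass vial with green cap, 25 mm across, 50 mm high; origin at the centre of its foot. Bystander.
- vial_black: Loose glass vial with black cap, 25 mm across, 50 mm high; origin at the centre of its foot. Bystander.
- weigh_bottle: Loose small glass weighing bottle with knobbed stopper, 38 mm across, 53 mm high; origin at the centre of its foot. Bystander.
- beaker: Loose small glass beaker, 46 x 51 mm, 58 mm high; origin at the centre of its foot. Bystander.
- petri_dish: Loose glass petri dish, 67 mm across, 16 mm high; origin at the centre of its foot. Bystander.
- stopper: Loose red rubber stopper, 32 mm across, 26 mm high; origin at the centre of its foot. Bystander, not the red knob.

How it is judged (in metres and radians):
On the way, in this order (a step that is already met when the one before it is completed fails the run):
1. the red knob is pressed with the finger and the red pointer is kept on its mark, the blue tilt staying at rest (z of red_pointer in the frame of red_mark between -0.003 and 0.003 m and contact force between the fingers and red_knob above 0.8 N and value of joint tilt_blue below 0.03 rad), for 0.5 s.
2. the red knob is released and the plate is level again (value of joint each of tilt_red, tilt_blue below 0.015 rad and contact force between the fingers and mount below 0.1 N), for 0.2 s.
3. the blue knob is pressed with the finger and the blue pointer is kept on its mark, the red tilt staying at rest (z of blue_pointer in the frame of blue_mark between -0.003 and 0.003 m and contact force between the fingers and blue_knob above 0.8 N and value of joint tilt_red below 0.03 rad), for 0.5 s.
At the end, for the whole second after the job is handed in: After both presses the knobs are released and the plate is level again (both tilts under 0.015 rad), the bystanders at rest (value of joint each of tilt_red, tilt_blue below 0.015 rad and linear speed of each of vial_green, vial_black, weigh_bottle, beaker, petri_dish, stopper below 0.02 m/s); the robot touches nothing.
It fails at once if the red pointer is pushed more than 6 mm past the middle of its mark (z of red_pointer in the frame of red_mark below -0.006 m).
It fails at once if the blue pointer is pushed more than 6 mm past the middle of its mark (z of blue_pointer in the frame of blue_mark below -0.006 m).
It fails at once if the mirror is touched (contact force between any of the fingers, the arm and mirror above 0.3 N).
It fails at once if a knob is pinched or pressed with more than 25 N (contact force between the fingers and red_knob above 25 N or contact force between the fingers and blue_knob above 25 N).
It fails at once if a bystander is lifted or shifted by more than 15 mm (distance of any of vial_green, vial_black, weigh_bottle, beaker, petri_dish, stopper from where it was at the start of the episode above 0.015 m).
It also fails if it takes over 48 s, if anything falls off the work surface, if the arm or the gripper's body presses on something with over 40 N, if the wrist force passes 120 N, or if a joint passes its speed limit or range.

ROBOT

A 6-joint arm with a two-finger parallel gripper is mounted at the origin on a cart in front of the work surface, level with it; the furniture and walls round the work are solid. World frame = base frame: x ahead of the robot, y to its left, z up, the work surface at z = 0. Lengths are in mm, angles in rad, forces in N, time in s.
With the tool pointing down it reaches from about 400 to 925 mm from the base axis. Payload 12.5 kg.
Tool frame: the origin (TCP) lies between the finger pads; the fingertips stand 19 mm ahead of it and the grasp point (between the pads) is the TCP (env.tips_ahead is the distance from the TCP to the fingertips, in mm); z points along the fingers, y is the line along which they close (so a half turn about z gives the same grasp; the last joint's range is limited). The gripper opens to 95 mm and grips with 3 to 60 N. Pads are 20 mm wide; open, the fingers measure 119 mm over their backs; the gripper's body (75 mm by 180 mm) begins 59 mm behind the grasp point.
Start: joints at [0.998, 0.491, 1.559, -0, 1.092, -0.106], TCP at [281.256, 558.158, 233.661] pointing down, gripper open.
Joint ranges: [-3.1, 3.1], [-0.84, 2.19], [0.05, 2.79], [-1.13, 4.28], [0.06, 2.93], [-2.69, 2.69]. Speed limits (rad/s): [2.22, 2.22, 2.79, 3.14, 3.14, 3.14].

INTERFACE

Orientations are given as [roll, pitch, yaw] about the fixed x, y, z axes, in that order (R = Rz(yaw) Ry(pitch) Rx(roll)).
In Python, from cell import env gives the robot as it stands.
- The arm moves only by the shell command python3 -m crank 'ROWS'. ROWS is JSON, a list of rows, each a list of 5 numbers: the shift along the tool's x, y, z in mm, then the turn about the tool's z in degrees, then the finger opening in mm, from 0 to 95.1. In form: [[dx, dy, dz, yaw, grip], ...]. A call has 1 to 10 rows; each row is the pose to reach, as a shift and turn from the pose commanded when the call began, along the tool's axes at that moment; what a row does not reach only later rows make up. A row lasts 1/12 s, in which the tool goes at most 41.7 mm and 7.16 degrees, less where a joint would pass 70% of its speed; a pose out of reach is approached as far as the arm can. A call with a gripper value outside its range is refused whole. The fingers move at their own pace and stop on an object; the grip force is fixed at half the most. Time passes only in rows, so rows that repeat a pose let the fingers close. It gives the time, the measured TCP pose, the force, the opening and the grip force at its end, in the units of the state.
- env.state(): the state, without advancing time (a new reading comes with each control period).
- env.read_camera(name): name is "side" or "top"; returns a dict with "img" (420x560x3 uint8, blue, green, red), "K" (3x3 intrinsics, pixels), "k1" (the pictures are not rectified: a ray, as slopes to the right and down, at radius r is drawn at 1 + k1 r^2 times it, then the intrinsics apply), "pose" (4x4, takes a point from camera to world coordinates). Camera axes: x right, y down, z forward; pixel columns grow to the right and rows downward; lengths in mm; the calibration is good to about 2 mm. A picture is of the moment at which its call begins. There is no depth.
- env.job_done(): hands the job in; it is judged then, once.
The state is a dict: "t": time; "joints": joint angles; "qvel": joint speeds; "tau": joint torques, N m; "eef_pos": TCP position; "tcp_rot": TCP orientation; "ft_force": force on the tool from outside, world axes, zero at the start; "moment": the same for the moment, N m; "opening": opening from 0.0 (shut) to 1.0 (fully open); "grip_force": force on a finger pad.
Only numpy, scipy, OpenCV 4.12 (cv2) and the standard library are available. Lean on these libraries where they do the work, as an engineer would, in place of code of your own. Each camera call takes 0.05 s, during which the arm holds its last target. There are 200 camera calls.

## Working session

There is one attempt and no reset: what is moved stays moved. The work goes in short steps, Python scripts to look and compute and a shell command to move; the robot and the scene stay as the last step left them, time stands still between calls to the robot, and variables do not carry over. Pictures are saved under pics/ and viewed, at most 10 in all, crops included, and the job is handed in when it is done.

```bash
mkdir -p pics; ls
cat > h.py <<'E'
import cv2,numpy as np
from cell import env
def ray(c,u,v):
    d=np.array([[[(u-c["K"][0,2])/c["K"][0,0],(v-c["K"][1,2])/c["K"][1,1]]]]).reshape(2)
    p=d.copy()
    for _ in range(20): p=d/(1+c["k1"]*(p@p))
    T=np.array(c["pose"]); return T[:3,3],T[:3,:3]@np.array([p[0],p[1],1])
def plane(c,u,v,z):
    o,d=ray(c,u,v); return o+d*(z-o[2])/d[2]
def tri(c1,p1,c2,p2):
    o,d=ray(c1,*p1);q,e=ray(c2,*p2)
    s=np.linalg.lstsq(np.c_[d,-e],q-o,rcond=None)[0]
    a,b=o+s[0]*d,q+s[1]*e; return (a+b)/2,np.linalg.norm(a-b)
def proj(c,P):
    T=np.linalg.inv(np.array(c["pose"]));p=T[:3,:3]@P+T[:3,3];p=p[:2]/p[2]
    p=p*(1+c["k1"]*(p@p)); return np.array(c["K"])[:2,:2]@p+np.array(c["K"])[:2,2]
E
python3 - <<'E'
from h import *
for n in("side","top"):
    c=env.read_camera(n);cv2.imwrite(f"pics/{n}0.png",c["img"])
    print(n,np.round(c["pose"],2),c["K"][0],c["k1"])
print(env.state())
E
```

```text
pics
side [[-9.9000e-01 -5.0000e-02  1.1000e-01  4.8522e+02]
 [-1.2000e-01  5.4000e-01 -8.3000e-01  8.5425e+02]
 [-2.0000e-02 -8.4000e-01 -5.5000e-01  5.5020e+02]
 [ 0.0000e+00  0.0000e+00  0.0000e+00  1.0000e+00]] [400.29228874   0.         285.26786309] 0.0042128859807389965
top [[ 2.0000e-02 -9.9000e-01  1.3000e-01  4.5285e+02]
 [-1.0000e+00 -2.0000e-02 -2.0000e-02  1.6748e+02]
 [ 2.0000e-02 -1.3000e-01 -9.9000e-01  9.2268e+02]
 [ 0.0000e+00  0.0000e+00  0.0000e+00  1.0000e+00]] [480.58009733   0.         273.51139394] -0.07334709486263176
{'t': 0.1, 'joints': array([ 9.98389642e-01,  4.91456627e-01,  1.55940309e+00,  7.83816038e-06,
        1.09172196e+00, -1.05589777e-01]), 'qvel': array([ 1.47494325e-05, -2.61390245e-03, -3.20389338e-04, -4.39684493e-04,
       -8.19141040e-05, -6.12682746e-04]), 'tau': array([ 3.25298541e-03, -6.13623190e+01, -2.58606738e+01,  6.94472599e-02,
        4.69471514e-02, -1.60968915e-05]), 'eef_pos': array([281.13690567, 557.96485844, 233.14166128]), 'tcp_rot': array([-3.14060987e+00, -1.11150039e-04,  2.67477208e+00]), 'ft_force': array([ 0.93446376, -0.76265835,  0.32905543]), 'moment': array([ 0.03696542, -0.03835629,  0.00821914]), 'grip_force': 0.0, 'opening': 1.0031401681096264}
```

View pics/side0.png

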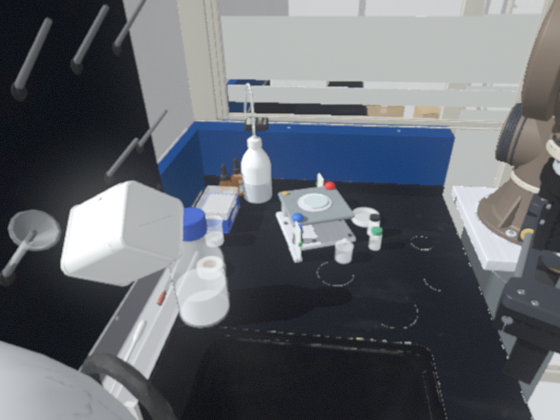

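View pics/top0.png

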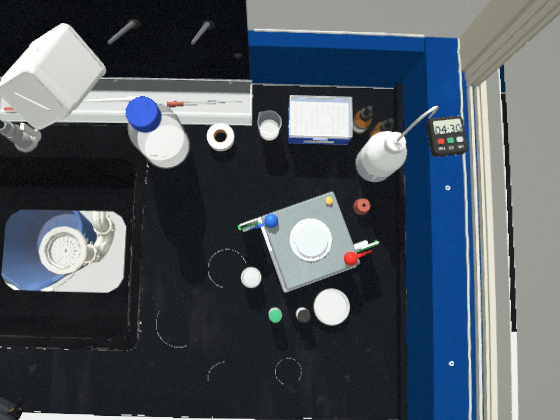

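The side view shows the mount's blue knob at about (297,217) and the red at (330,186). In the top view blue is at (271,221), red at (351,258) and the pivot at (329,201), so the mount's +x points up in the image. Next I'll zoom in on the marks.

Run:
```python
from h import *
S=cv2.imread("pics/side0.png");T=cv2.imread("pics/top0.png")
a=cv2.resize(S[165:265,265:365],(400,400),interpolation=cv2.INTER_CUBIC)
a2=cv2.resize(T[190:300,230:390],(800,550),interpolation=cv2.INTER_CUBIC)
a=cv2.resize(S[165:265,265:395],(780,600),interpolation=cv2.INTER_CUBIC)
cv2.imwrite("pics/sz.png",a);cv2.imwrite("pics/tz.png",a2)
cs=env.read_camera("side");ct=env.read_camera("top")
for n,c in(("s",cs),("t",ct)):
    h=cv2.cvtColor(c["img"],cv2.COLOR_BGR2HSV)
    for k,lo,hi in(("g",(45,90,50),(85,255,255)),("b",(105,120,80),(125,255,255)),("r",(0,150,100),(6,255,255))):
        N,L,st,ce=cv2.connectedComponentsWithStats(cv2.inRange(h,lo,hi))
        print(n,k,[(st[i].tolist(),ce[i].round(1).tolist()) for i in range(1,N) if st[i,4]>4 and 230<ce[i][0]<400 and 150<ce[i][1]<330])
for u,v in((351,258),(271,221)): print(plane(ct,u,v,83))
```

```text
s g [([372, 227, 11, 8, 68], [376.9, 230.6]), ([299, 242, 3, 4, 8], [300.1, 243.8])]
s b [([256, 124, 198, 62, 10042], [358.5, 153.1]), ([237, 197, 3, 9, 19], [237.9, 201.5]), ([292, 213, 11, 9, 71], [297.3, 217.0])]
s r [([325, 182, 10, 7, 54], [329.3, 185.0])]
t g [([237, 222, 22, 9, 51], [245.8, 225.9]), ([373, 239, 5, 3, 9], [375.0, 240.1]), ([357, 244, 22, 9, 39], [366.7, 247.9]), ([269, 310, 13, 13, 140], [275.0, 316.1])]
t b [([265, 214, 13, 14, 149], [270.9, 220.5]), ([249, 223, 15, 7, 39], [256.8, 226.2])]
t r [([344, 250, 28, 15, 192], [353.4, 256.9])]
[485.2777533   12.62274314  83.        ]
[547.67461994 153.96480073  83.        ]
```

View pics/sz.png

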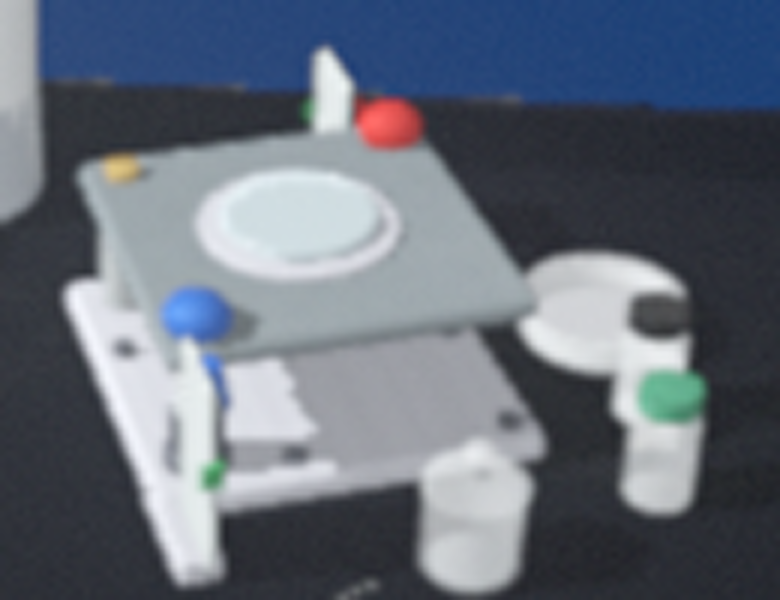

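View pics/tz.png

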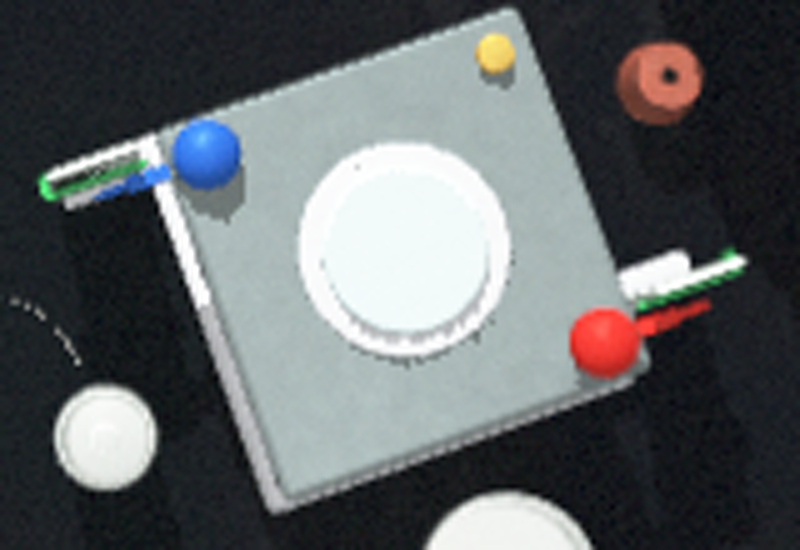

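The zoomed side view shows the end of the blue mark at about (300.3,243.8), the blue pointer at (301,228), and the end of the red mark peeking out beside its scale at about (316.3,183.3). To get the heights I'll average several frames and take sub-pixel centroids, checked against the known scale tops.

Run:
```python
from h import *
cs=env.read_camera("side");ct=env.read_camera("top")
S=np.mean([env.read_camera("side")["img"].astype(float) for _ in range(6)],0);T=np.mean([env.read_camera("top")["img"].astype(float) for _ in range(3)],0)
np.save("S.npy",S);np.save("T.npy",T)
R=plane(ct,350.9,258.2,80);B=plane(ct,270.9,220.5,80)
# red knob blob w/o pointer by circle: crude; side check
d=B-R;yaw=np.arctan2(d[1],d[0])-np.pi/4;C=(R+B)/2
print("R",R,"B",B,np.linalg.norm(d),"yaw",yaw,"C",C)
print("tri B",tri(cs,(297.3,217),ct,(270.9,220.5)),"tri R",tri(cs,(329.6,185),ct,(350.9,258.2)))
c,s=np.cos(yaw),np.sin(yaw)
W=lambda x,y,z:np.array([C[0]+c*x-s*y,C[1]+s*x+c*y,z])
np.savez("m.npz",C=C,yaw=yaw)
for n,p in dict(redknob=(-55,-55,79),blueknob=(55,55,79),pivot=(55,-55,74)).items(): print(n,proj(cs,W(*p)).round(1),proj(ct,W(*p)).round(1))
for nm,x,ye,yp in(("red",-45,-113,-97),("blue",65,113,97)):
    print(nm,"scaletop",proj(cs,W(x,ye-2*np.sign(ye),84)).round(2),proj(cs,W(x+3,ye-2*np.sign(ye),84)).round(2),"bot",proj(cs,W(x,ye-2*np.sign(ye),0)).round(2))
    for z in(46,50,54,58): print(z,proj(cs,W(x,ye,z)).round(2),proj(ct,W(x,ye,z)).round(2))
    print("pointer",proj(cs,W(x-10,yp,66)).round(2),proj(ct,W(x-10,yp,66)).round(2))
G=S[...,1]-np.maximum(S[...,0],S[...,2])
np.set_printoptions(linewidth=200)
print("red G\n",G[177:190,312:322].round().astype(int));print("blue G\n",G[238:250,296:305].round().astype(int))
print("scale red gray cols 314-324 rows 168-190\n",S[168:190,314:326].mean(2).round().astype(int))
print("blue gray\n",S[216:266:1,292:304].mean(2).round().astype(int))
```

```text
R [485.03992038  12.24702226  80.        ] B [548.89753122 154.10933104  80.        ] 155.57219903914392 yaw 0.3624295122462189 C [516.9687258   83.17817665  80.        ]
tri B (array([550.6527563 , 154.03774334,  74.37893019]), np.float64(2.2150946188419565)) tri R (array([486.43814827,  11.32577317,  75.18675191]), np.float64(2.427503622909474))
redknob [330.8 183.9] [350.8 258.2]
blueknob [298.6 215.3] [270.9 220.6]
pivot [286.1 191.9] [328.6 200.4]
red scaletop [319.58 172.01] [318.43 172.16] bot [318.57 200.68]
46 [318.87 184.93] [374.81 243.  ]
50 [318.92 183.56] [375.32 242.85]
54 [318.96 182.18] [375.83 242.7 ]
58 [319.01 180.79] [376.34 242.56]
pointer [324.92 180.45] [371.17 250.51]
blue scaletop [301.32 229.11] [299.86 229.34] bot [301.07 261.56]
46 [301.47 244.83] [238.9  228.04]
50 [301.48 243.27] [238.79 227.83]
54 [301.49 241.7 ] [238.69 227.61]
58 [301.51 240.13] [238.58 227.4 ]
pointer [304.11 231.64] [248.66 229.21]
red G
 [[-50 -50 -51 -51 -37 -10  -1   0   0  -1]
 [-50 -51 -51 -51 -36 -10  -1   0  -1  -1]
 [-47 -47 -48 -48 -34  -9  -1   0  -1   0]
 [-26 -26 -26 -2
[... 3810 characters left out ...]
225 228 231 233 226 191 110  47  46]
 [231 234 227 224 226 230 233 226 191 110  45  47]
 [226 238 229 225 225 228 232 226 190 109  47  45]
 [204 233 232 226 224 227 231 225 190 112  48  46]
 [176 226 239 230 225 226 229 224 189 123  60  45]
 [143 210 237 232 226 225 226 220 186 141  82  46]
 [119 192 231 233 223 219 220 215 186 154  97  49]
 [ 94 171 218 221 201 192 195 196 179 155  99  50]
 [ 69 133 189 205 184 172 170 165 158 144  92  49]
 [ 53  93 155 187 171 161 154 134 120 105  69  47]
 [ 49  62 101 130 118 109 103  88  74  65  53  48]
 [ 50  50  56  66  61  57  56  54  51  50  51  51]
 [ 50  49  49  51  48  50  49  49  50  50  50  51]
 [ 48  50  50  50  49  50  50  50  51  51  50  50]]
```

Run:
```python
from h import *
S=np.load("S.npy");cs=env.read_camera("side")
m=np.load("m.npz");C,yaw=m["C"],float(m["yaw"]);c,s=np.cos(yaw),np.sin(yaw)
W=lambda x,y,z:np.array([C[0]+c*x-s*y,C[1]+s*x+c*y,z])
np.set_printoptions(linewidth=200)
print("blueness\n",(S[224:242,296:308,0]-S[224:242,296:308,2]).round().astype(int))
for n,p in dict(tip66=(55,97,66),ptrroot66=(55,70,66),top77=(65,77,84),top77b=(69,77,84),top111=(65,111,84),platecorner=(-70,70,71),platecorner2=(70,-70,71),basecorner=(-75,75,12),pivtop=(55,-55,71)).items(): print(n,proj(cs,W(*p)).round(1))
cv2.imwrite("pics/bz.png",cv2.resize(S[205:265,280:360].astype(np.uint8),(800,600),interpolation=cv2.INTER_CUBIC))
st=env.state();yw=st["tcp_rot"][2]
for n,p in(("red",(-55,-55)),("blue",(55,55))):
    d=W(*p,0)-st["eef_pos"];print(n,W(*p,0),"tool dx,dy",d@[np.cos(yw),np.sin(yw),0],d@[np.sin(yw),-np.cos(yw),0])
```

```text
blueness
 [[  6  10  42  95  91  55  20  12  12  12  12  12]
 [  6  10  42 111 130  94  34  11  10  10  11  10]
 [  6   8  20  68 114  88  30  10   9  10  10  10]
 [  6   7  13  36  77  79  30  11   9   9  10  10]
 [  6   6   8  14  42  79  40  15  10   9  10  10]
 [  7   6   7   9  26  67  45  18  10   9   9  10]
 [  6   7   6   7  14  47  52  24  11  10   9  10]
 [  7   7   6   6   8  29  55  28  11   9   9  10]
 [  7   6   6   6   6  19  42  25  11   9  10   9]
 [  6   6   7   7   6  12  22  17  10  10   9  10]
 [  7   6   7   7   8   9  12  11  10   9  10  10]
 [  7   7   6   7   8   9  10  10  10   9  10  10]
 [  7   7   6   7   7   9   9   9   9   9   9  10]
 [  7   6   7   7   7   9  10  10  10  10  10  10]
 [  7   6   6   7   7   9  10   9  10  10  10   9]
 [  7   6   6   7   7   8  10   9   9  10   9   9]
 [  7   6   6   6   7  10  11  10   9   9   9   9]
 [  8   7   7   7   9  13  13  10   9   9   9   9]]
tip66 [304.1 231.6]
ptrroot66 [300.5 224.3]
top77 [296.8 219.8]
top77b [294.9 220. ]
top111 [301.3 229.1]
platecorner [356.5 213.7]
platecorner2 [278.5 190.7]
basecorner [357.3 236.6]
pivtop [286.1 193. ]
red [485.0417074   12.25099219   0.        ] tool dx,dy -427.6571833419707 -395.81598924208544
blue [548.8957442  154.10536111   0.        ] tool dx,dy -420.8469270026986 -240.40163852570717
```

View pics/bz.png

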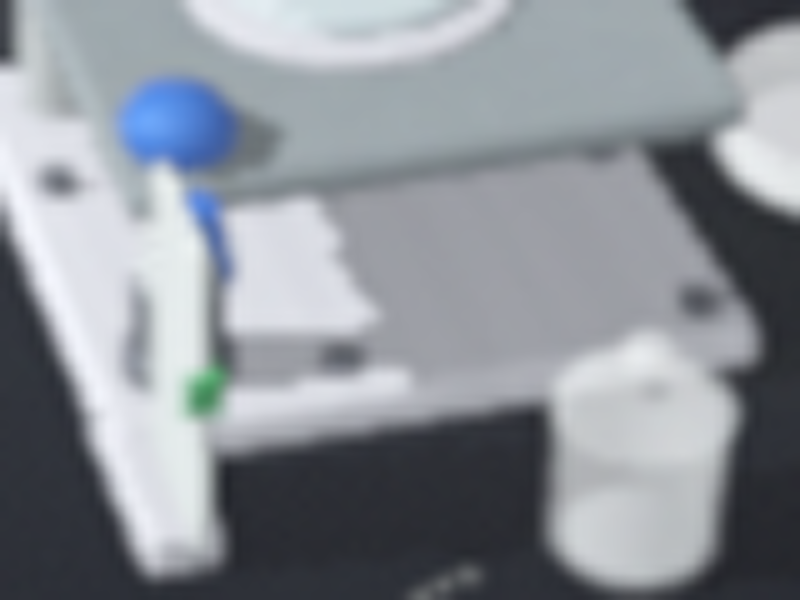

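The blue mark comes out at z≈50.5 (±1.5) and the red mark at z≈54. So the red knob top needs to go to about 73 and the blue knob top to about 73.7. I'll close the fingers and go above the red knob.

```bash
python3 -m crank '[[-214,-198,0,0,0],[-214,-198,0,0,0],[-214,-198,0,0,0],[-214,-198,0,0,0],[-214,-198,0,0,0],[-214,-198,0,0,0],[-214,-198,0,0,0],[-214,-198,0,0,0],[-214,-198,0,0,0],[-214,-198,0,0,0]]'; python3 -m crank '[[-213.7,-197.8,80,0,0],[-213.7,-197.8,80,0,0],[-213.7,-197.8,80,0,0],[-213.7,-197.8,80,0,0],[-213.7,-197.8,80,0,0],[-213.7,-197.8,80,0,0],[-213.7,-197.8,80,0,0],[-213.7,-197.8,80,0,0],[-213.7,-197.8,80,0,0],[-213.7,-197.8,80,0,0]]'
```

```text
t: 1.63
eef_pos: [383.4, 285.2, 233.9]
tcp_rot: [3.141, 0.0, 2.674]
ft_force: [0.3, -0.1, 0.3]
opening: 0.353
grip_force: 0.0
t: 2.47
eef_pos: [485.1, 13.3, 153.4]
tcp_rot: [-3.142, -0.001, 2.675]
ft_force: [-0.6, 0.7, -1.0]
opening: 0.006
grip_force: 0.0
```

Run:
```python
from h import *
a=env.read_camera("side")["img"][130:250,260:400];b=env.read_camera("top")["img"][180:300,270:410]
cv2.imwrite("pics/r1.png",np.hstack([cv2.resize(i,(400,343),interpolation=cv2.INTER_CUBIC) for i in(a,b)]))
print(env.state()["eef_pos"])
```

```text
[484.8211337   13.98920565 153.90467957]
```

View pics/r1.png

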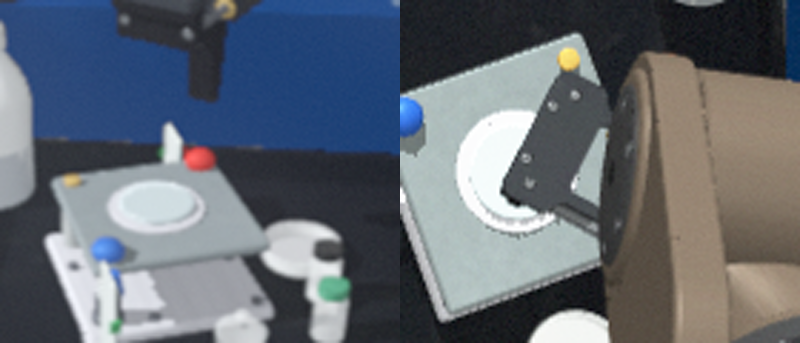

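The side view shows the closed fingertip at (205,90) in the crop, right above the red knob at (200,157). The top view is mostly covered by the arm. Going down.

```bash
python3 -m crank '[[0.5,-1,15,0,0],[0.5,-1,30,0,0],[0.5,-1,38,0,0],[0.5,-1,43,0,0],[0.5,-1,45,0,0],[0.5,-1,45,0,0],[0.5,-1,45,0,0]]'; python3 -m crank '[[0,0,1,0,0],[0,0,2,0,0],[0,0,3,0,0],[0,0,4,0,0],[0,0,5,0,0],[0,0,6,0,0],[0,0,7,0,0],[0,0,8,0,0],[0,0,8,0,0],[0,0,8,0,0]]'; python3 -c "
from h import *
for _ in range(4): env.read_camera('top');s=env.state();print(s['eef_pos'],s['ft_force'])"
```

```text
t: 3.15
eef_pos: [484.4, 11.8, 109.1]
tcp_rot: [3.141, 0.001, 2.675]
ft_force: [-0.7, -0.7, 1.1]
opening: 0.007
grip_force: 0.0
t: 3.98
eef_pos: [484.0, 11.5, 100.6]
tcp_rot: [-3.141, -0.0, 2.675]
ft_force: [-2.2, -1.3, 3.7]
opening: 0.005
grip_force: 1.7
[484.04785103  11.54052149 100.62139667] [-2.73189598 -2.08547369  3.70947988]
[484.0929873   11.53967239 100.64846909] [-2.7912898  -1.3581274   3.39697886]
[484.08387338  11.55940136 100.63872154] [-2.34295321 -1.15222191  3.70120027]
[484.10826422  11.57101718 100.63664082] [-1.54051104 -1.34169786  3.28707331]
```

```bash
python3 -m crank '[[0,0,1,0,0],[0,0,2,0,0],[0,0,3,0,0],[0,0,4,0,0],[0,0,5,0,0],[0,0,6,0,0],[0,0,7,0,0],[0,0,8,0,0],[0,0,8,0,0],[0,0,8,0,0]]'
python3 - <<'E'
from h import *
im=[env.read_camera('side')["img"].astype(float) for _ in range(4)];S=np.mean(im,0);np.save("S1.npy",S)
s=env.state();print(s['eef_pos'],s['ft_force'])
a=S[160:235,270:370].astype(np.uint8);cv2.imwrite("pics/r2.png",cv2.resize(a,(800,600),interpolation=cv2.INTER_CUBIC))
E
```

```text
t: 5.02
eef_pos: [483.9, 11.5, 92.5]
tcp_rot: [-3.141, -0.001, 2.675]
ft_force: [-3.8, -1.8, 5.6]
opening: 0.005
grip_force: 2.8
[483.9640338   11.55858079  92.54879572] [-4.46556702 -2.0162587   4.84272952]
```

View pics/r2.png

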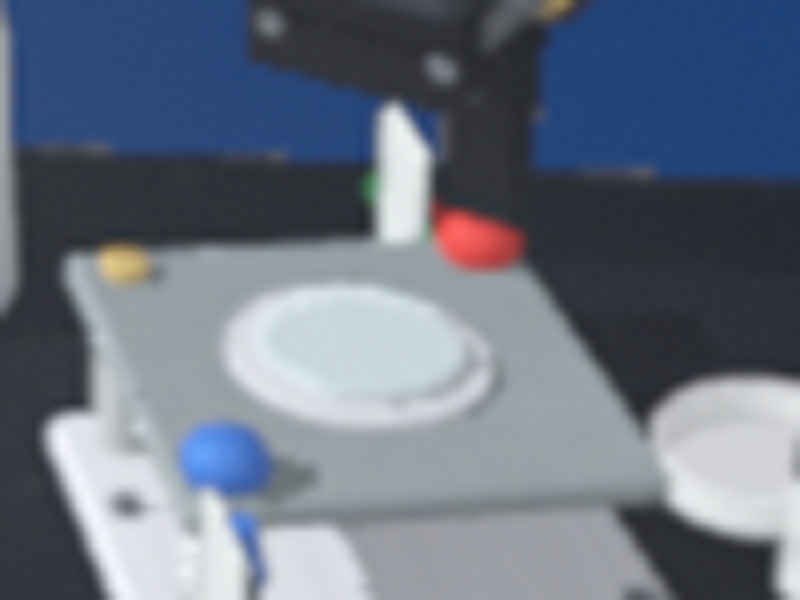

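The tilted red knob is at (480,240) in the crop. The near end of the green mark now shows at about (430,232) beside the scale, with the red pointer's root at about (440,212). I'll measure them in pixels.

Run:
```python
from h import *
S=np.load("S1.npy");cs=env.read_camera("side")
m=np.load("m.npz");C,yaw=m["C"],float(m["yaw"]);c,s=np.cos(yaw),np.sin(yaw)
W=lambda x,y,z:np.array([C[0]+c*x-s*y,C[1]+s*x+c*y,z])
np.set_printoptions(linewidth=200)
print("G-max(B,R), rows 180-196, cols 320-330\n",(S[180:196,314:330,1]-np.maximum(S[180:196,314:330,0],S[180:196,314:330,2])).round().astype(int))
print("R-G\n",(S[180:196,314:330,2]-S[180:196,314:330,1]).round().astype(int))
for z in(50,54,58): print(z,"near end",proj(cs,W(-45,-75,z)).round(2),"far",proj(cs,W(-45,-113,z)).round(2))
for y in(-75,-85,-97): print("ptr54",y,proj(cs,W(-55,y,54.5)).round(2))
print("scale near top",proj(cs,W(-45,-77,84)).round(2))
print("gray\n",S[170:192,314:326].mean(2).round().astype(int))
```

```text
G-max(B,R), rows 180-196, cols 320-330
 [[ -26  -26  -14   -3   -1    0    0    0    0   -2  -10   -8   -5   -6   -6   -6]
 [  -7    2   13    6    0   -1   -1   -1    0    0   -5   -6   -6   -5   -6   -5]
 [  -2   18   28   15    3    0   -1    0    0   -1   -4   -6   -6   -6   -6   -5]
 [   0   21   31   14    3    0   -1   -1    0   -1   -4   -6   -6   -6   -5   -6]
 [  -2   18   25    8    1    0   -1    0   -1   -1  -10   -6   -5   -6   -6   -5]
 [  -4    5   11    3    0   -1    0    0   -1   -8  -44  -28   -7   -6   -6   -5]
 [  -7   -5    0    0   -1   -1   -1   -1    0  -12  -65  -76  -84  -82  -60  -26]
 [  -6   -6   -3   -1   -1   -1   -1    0    0    0  -74 -123 -140 -141 -126 -102]
 [  -6   -6   -3   -1    0    0   -1    0    2   12  -80 -142 -152 -149 -146 -141]
 [  -5   -6   -4   -2   -1   -1   -1    0    3   15  -71 -142 -152 -150 -148 -146]
 [  -6   -6   -4   -3   -3   -3   -2   -3   -1    2  -52 -126 -150 -150 -147 -144]
 [  -5   -5   -5   -4   -4   -4   -5   -5   -4   -5  -26  -88 -134 -144 -143 -139]
 [  -5   -4   -5   -5   -4   -4   -5   -5   -5   -5   -5  -36  -
[... 2028 characters left out ...]
167 217 232 236 234 216 150  92  86]
 [ 74  72  96 163 216 232 234 238 232 177 103  82]
 [ 59  57  83 156 211 231 234 235 224 168  92  66]
 [ 48  53  88 157 210 231 233 232 217 153  73  51]
 [ 51  66 104 164 213 231 234 232 215 148  66  50]
 [ 52  70 110 169 217 232 233 231 213 146  65  50]
 [ 52  68 111 179 224 233 233 229 207 141  68  52]
 [ 48  56 100 179 227 234 233 228 204 141  80  62]
 [ 48  48  91 177 227 234 233 227 202 137  86  83]
 [ 48  47  90 176 227 234 233 227 200 133  93 110]
 [ 47  47  89 176 227 235 232 224 195 137 112 131]
 [ 77  83 111 175 220 227 223 208 180 144 138 144]
 [131 138 152 169 187 189 185 175 164 155 157 150]
 [155 156 160 161 162 161 160 159 158 158 159 152]]
```

Together the red readings give the mark at z≈53.3. The pointer is now at about 54.5, so I'll press 1 mm more, hold, then release and move up.

```bash
python3 -m crank '[[0,0,0.5,0,0],[0,0,1,0,0],[0,0,1,0,0],[0,0,1,0,0],[0,0,1,0,0],[0,0,1,0,0],[0,0,1,0,0],[0,0,1,0,0],[0,0,1,0,0],[0,0,1,0,0]]';python3 -m crank '[[0,0,-2,0,0],[0,0,-5,0,0],[0,0,-8,0,0],[0,0,-12,0,0],[0,0,-18,0,0],[0,0,-30,0,0],[0,0,-50,0,0],[0,0,-60,0,0],[0,0,-60,0,0],[0,0,-60,0,0]]'
```

```text
t: 6.1
eef_pos: [483.9, 11.5, 91.5]
tcp_rot: [-3.141, -0.001, 2.675]
ft_force: [-3.8, -1.5, 5.1]
opening: 0.007
grip_force: 2.9
t: 6.93
eef_pos: [484.4, 11.6, 152.0]
tcp_rot: [3.141, 0.001, 2.675]
ft_force: [0.2, -0.3, -0.7]
opening: 0.005
grip_force: 0.0
```

```bash
python3 -m crank '[[6.5,156.3,0,0,0],[6.5,156.3,0,0,0],[6.5,156.3,0,0,0],[6.5,156.3,0,0,0],[6.5,156.3,0,0,0],[6.5,156.3,0,0,0],[6.5,156.3,0,0,0]]'
python3 - <<'E'
from h import *
S=env.read_camera("side");s=env.state();print(s['eef_pos'],s['ft_force'])
print(proj(S,s['eef_pos']-[0,0,19]),"knob 297.3,217")
cv2.imwrite("pics/b1.png",cv2.resize(S["img"][165:255,250:370],(800,600),interpolation=cv2.INTER_CUBIC))
E
```

```text
t: 7.52
eef_pos: [548.0, 153.8, 150.6]
tcp_rot: [-3.14, -0.001, 2.675]
ft_force: [-0.6, 0.1, -0.8]
opening: 0.005
grip_force: 0.0
[548.05276865 153.29780972 150.94616387] [ 0.45525207 -0.58995399 -0.33692241]
[299.16480136 193.58806867] knob 297.3,217
```

View pics/b1.png

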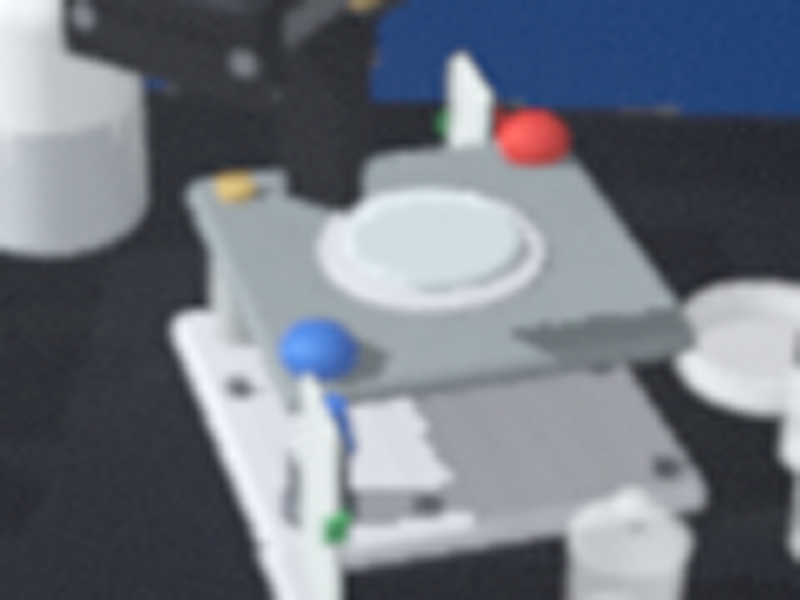

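The plate is level again, and the fingertip is over the blue knob (tip at column 325, knob at 318 in the crop). Going down.

```bash
python3 -m crank '[[-1,0.5,15,0,0],[-1,0.5,30,0,0],[-1,0.5,38,0,0],[-1,0.5,43,0,0],[-1,0.5,45,0,0],[-1,0.5,45,0,0],[-1,0.5,45,0,0]]'; python3 -m crank '[[0,0,1,0,0],[0,0,2,0,0],[0,0,3,0,0],[0,0,4,0,0],[0,0,5,0,0],[0,0,6,0,0],[0,0,7,0,0],[0,0,8,0,0],[0,0,9,0,0],[0,0,9,0,0]]'
```

```text
t: 8.15
eef_pos: [550.0, 153.9, 107.1]
tcp_rot: [3.141, 0.0, 2.674]
ft_force: [0.4, 0.5, -0.0]
opening: 0.005
grip_force: 0.0
t: 8.98
eef_pos: [549.8, 154.2, 97.5]
tcp_rot: [3.141, -0.0, 2.675]
ft_force: [-1.4, 3.8, 4.3]
opening: 0.006
grip_force: 2.1
```

```bash
python3 -m crank '[[0,0,1,0,0],[0,0,2,0,0],[0,0,3,0,0],[0,0,3.5,0,0],[0,0,3.5,0,0]]'
python3 - <<'E'
from h import *
S=np.mean([env.read_camera('side')["img"].astype(float) for _ in range(4)],0)
s=env.state();print(s['eef_pos'],s['ft_force'])
np.set_printoptions(linewidth=200);P=S[226:252,296:309]
print("B-R\n",(P[...,0]-P[...,2]).round().astype(int));print("G\n",(P[...,1]-np.maximum(P[...,0],P[...,2])).round().astype(int))
cs=env.read_camera("side");m=np.load("m.npz");C,yaw=m["C"],float(m["yaw"]);c,si=np.cos(yaw),np.sin(yaw)
W=lambda x,y,z:np.array([C[0]+c*x-si*y,C[1]+si*x+c*y,z])
for z in(66,54,52,50,48): print(z,proj(cs,W(55,97,z)).round(2),proj(cs,W(67,113,z)).round(2))
cv2.imwrite("pics/b2.png",cv2.resize(S[205:265,270:350].astype(np.uint8),(800,600),interpolation=cv2.INTER_CUBIC))
E
```

```text
t: 9.4
eef_pos: [549.9, 154.1, 94.1]
tcp_rot: [3.141, 0.0, 2.675]
ft_force: [0.0, 4.1, 4.3]
opening: 0.002
grip_force: 2.5
[549.86073188 154.13231139  94.15766588] [-1.36888976  4.19139013  5.49811799]
B-R
 [[ 7  7 10 20 26 19 13 12 13 13 14 14 14]
 [ 7  6  6 11 19 17 13 12 13 14 14 13 13]
 [ 7  6  7 13 34 36 16 12 12 13 12 11 11]
 [ 6  6  7 12 37 52 19 10 11 11 10 10 10]
 [ 7  6  6  9 28 49 18 10 10 10  9 10 10]
 [ 6  6  6  7 20 48 24 11  9  9  9  9  9]
 [ 7  7  6  6 14 51 30 11  9 10  9  9  9]
 [ 6  7  6  6 14 50 30 10  8  9 10 10 10]
 [ 6  6  6  7 14 49 32 12  9  9 10 10 10]
 [ 7  7  6  6 10 43 46 21 11  9 10 10  9]
 [ 7  6  6  6  8 34 57 28 11  9  9  9  9]
 [ 7  6  6  7  6 22 48 27 11 10 10  9  9]
 [ 7  6  6  7  7 12 24 18 11 10  9  9  9]
 [ 7  6  6  7  8  8 11 10  9  9  9  9  9]
 [ 7  6  6  6  7 10 11 10 10  9  9  8  9]
 [ 8  7  7  7  9 13 12 10  9  8  8  8  9]
 [ 8  8 11 14 18 23 17 10  9  9  9  9  9]
 [ 8  9 14 21 24 22 14 10 10  9  9 10 10]
 [ 8  9 14 21 22 18 12  9  9  9 10 10  9]
 [ 8  8 14 20 20 17 12 10  9  9 10 10 10]
 [ 7  8 12 13 14 14 12 10  9  9  9  9 10]
 [ 8  7  8 
[... 1108 characters left out ...]
  25  -3  -7  -7  -6  -6  -6]
 [  0   4  17  38  52  46  19  -4  -8  -7  -7  -7  -7]
 [  0   4  19  38  48  36   8  -6  -8  -7  -8  -7  -7]
 [  0   5  19  36  40  28   6  -6  -7  -7  -7  -7  -8]
 [  0   4  14  20  18  12   2  -6  -7  -8  -7  -7  -7]
 [ -1   1   2   2   2  -2  -5  -7  -7  -7  -7  -7  -7]
 [  0   0   0  -1  -2  -5  -6  -7  -7  -6  -7  -6  -6]
 [  0   0   0  -1  -1  -5  -6  -6  -6  -6  -6  -6  -6]
 [  0   0   0   0  -1  -4  -6  -6  -6  -6  -6  -6  -6]
 [ -2   0   0   0   0  -2  -6  -6  -7  -6  -6  -6  -8]]
66 [304.11 231.64] [300.57 237.11]
54 [304.05 236.34] [300.54 241.86]
52 [304.04 237.12] [300.54 242.64]
50 [304.03 237.9 ] [300.53 243.42]
48 [304.02 238.67] [300.53 244.2 ]
```

View pics/b2.png

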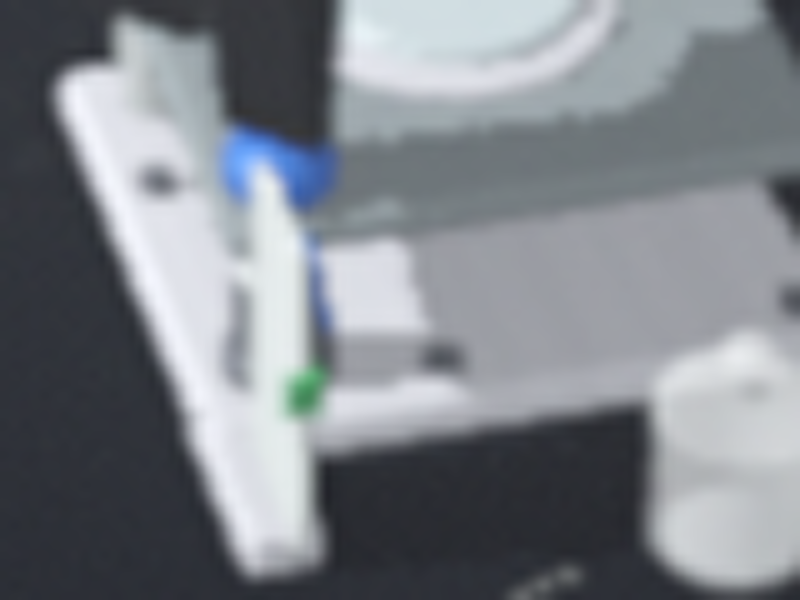

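The side view shows the blue pointer tip at row ~237.8 and the mark at row 243.6. The pointer is still about 2 mm above the mark, since equal height means about 5.5 rows between them. I'll press 1.3 mm more, hold and release.

```bash
python3 -m crank '[[0,0,0.6,0,0],[0,0,1.2,0,0],[0,0,1.3,0,0],[0,0,1.3,0,0],[0,0,1.3,0,0],[0,0,1.3,0,0],[0,0,1.3,0,0],[0,0,1.3,0,0],[0,0,1.3,0,0],[0,0,1.3,0,0]]';python3 -c "
from h import *
S=np.mean([env.read_camera('side')['img'].astype(float) for _ in range(3)],0);P=S[233:245,300:304];print((P[...,0]-P[...,2]).round().astype(int));s=env.state();print(s['eef_pos'],s['ft_force'])"
```

```text
t: 10.48
eef_pos: [549.9, 154.2, 92.9]
tcp_rot: [3.141, 0.0, 2.675]
ft_force: [-1.0, 4.1, 4.9]
opening: 0.005
grip_force: 2.7
[[15 51 31 10]
 [14 50 33 12]
 [11 46 40 17]
 [10 42 52 24]
 [ 7 33 56 29]
 [ 7 19 45 31]
 [ 7 10 20 17]
 [ 7  9 11 10]
 [ 9 13 12  9]
 [19 23 17 10]
 [24 21 14  9]
 [22 17 11  9]]
[549.83919475 154.1848329   92.88734621] [-0.89694435  5.00809083  5.39217209]
```

```bash
python3 -m crank '[[0,0,-2,0,0],[0,0,-5,0,0],[0,0,-8,0,0],[0,0,-12,0,0],[0,0,-18,0,0],[0,0,-30,0,0],[0,0,-60,0,0],[0,0,-80,0,0],[0,0,-80,0,0],[0,0,-80,0,0]]'
python3 - <<'E'
from h import *
c=env.read_camera("side");cv2.imwrite("pics/end.png",c["img"][130:280,230:430].repeat(3,0).repeat(3,1))
E
```

```text
t: 11.47
eef_pos: [550.0, 154.0, 173.8]
tcp_rot: [3.141, 0.001, 2.675]
ft_force: [-1.5, 0.2, 0.4]
opening: 0.009
grip_force: 0.0
```

View pics/end.png

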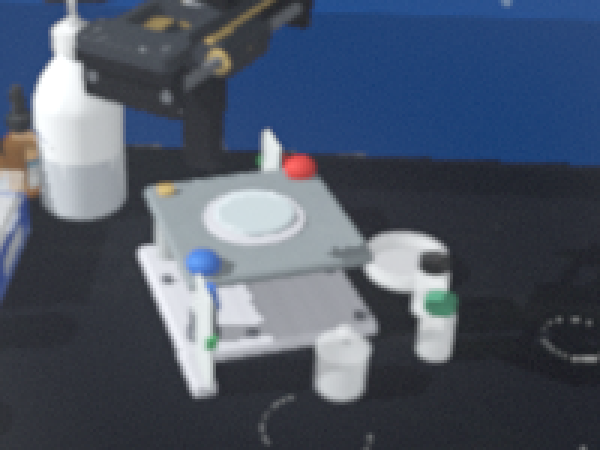

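The plate is level, both knobs are released, and the bystanders in view are where they were. Handing in.

```bash
python3 -c "
from cell import env
print(env.job_done())"
```

```text
the job is handed in; nothing more can be done
None
```

I pressed the red knob and then the blue, held each pointer at its mark for over half a second, let the plate spring back level, and handed the job in at about 11.5 s. No verdict came back; by my estimate both pointers were within about 1.5 mm of mid-mark (limit 3 mm).

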